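# Tip the tea box down and push it up to the spice riser

### The arm

A 7-joint arm with a two-finger parallel gripper is mounted at the origin on a cart in front of the work surface, level with it; the furniture and walls round the work are solid. World frame = base frame: x ahead of the robot, y to its left, z up, the work surface at z = 0. Lengths are in mm, angles in rad, forces in N, time in s.
With the tool pointing down it reaches from about 400 to 925 mm from the base axis. Payload 5.6 kg.
Tool frame: the origin (TCP) lies at the very end of the fingers, on their centre line; the grasp point (between the pads) lies 19 mm behind it; z points along the fingers, y is the line along which they close (so a half turn about z gives the same grasp; the last joint's range is limited). The gripper opens to 85 mm and grips with 20 to 120 N. Pads are 22 mm wide; open, the fingers measure 114 mm over their backs; the gripper's body (76 mm by 85 mm) begins 54 mm behind the grasp point. The pads swing forward as they close: fully open they stand 13 mm farther back than shut.
Start: joints at [1.247, 0.468, -0.012, 1.603, 0.006, 1.071, -0.056], TCP at [180.089, -624.561, 231.29] pointing down, gripper open.
Joint ranges: [-2.53, 2.53], [-0.31, 2.02], [-1.57, 1.55], [0.28, 2.44], [-1.29, 4.43], [0.15, 1.84], [-2.92, 2.92]. Speed limits (rad/s): [2.57, 2.57, 3.14, 3.14, 3.14, 3.14, 3.14].

### API

Orientations are given as a 3x3 rotation matrix whose columns are the frame's x, y, z axes.
In Python, from rig import observe, read_camera, finish_job gives the robot as it stands.
- The arm moves only by the shell command python3 -m creep 'ROWS' [OPENING] [FORCE]. ROWS is JSON, a list that holds one entry, the list of rows, each a list of 4 numbers: the shift along the world's x, y, z in mm, then the turn about the world's z in rad. In form: [[[dx, dy, dz, twist], ...]]. A call has 1 to 12 rows; each row shifts and turns the commanded pose from where the row before left it; what a row does not reach is not made up. A row lasts 1/8 s, in which the tool goes at most 62.5 mm and 10.7 degrees, less where a joint would pass 70% of its speed; a pose out of reach is approached as far as the arm can. A call with a gripper value outside its range is refused whole. OPENING is the closure, from -1 (fully open) to 1 (shut), set as the call begins (- or left out, the last holds). The fingers move at their own pace and stop on an object; FORCE is the grip in N (left out, the last holds). Time passes only in rows, so rows that do not move let the fingers close. It gives the time, the measured TCP pose, the force, the opening and the grip force at its end, in the units of the state.
- observe(): the state, without advancing time (a new reading comes with each control period).
- read_camera(name): name is "scene" or "side" or "wrist"; returns a dict with "img" (384x512x3 uint8, red, green, blue), "intrinsics" (3x3 intrinsics, pixels), "rvec" (rotation vector, rad) and "tvec" (3), from world to camera coordinates, as OpenCV has them. Camera axes: x right, y down, z forward; pixel columns grow to the right and rows downward; lengths in mm; the calibration is good to about 2 mm. A picture is of the moment at which its call begins. There is no depth.
- finish_job(): hands the job in; it is judged then, once.
The state is a dict: "t": time; "q": joint angles; "joint_velocities": joint speeds; "tau": joint torques, N m; "ee_pos": TCP position; "eef_rot": TCP orientation; "force": force on the tool from outside, world axes, zero at the start; "moment": the same for the moment, N m; "opening": opening from 0.0 (shut) to 1.0 (fully open); "finger_force": force on a finger pad.
Only numpy, scipy, OpenCV 4.12 (cv2) and the standard library are available. Lean on these libraries where they do the work, as an engineer would, in place of code of your own. Each camera call takes 0.05 s, during which the arm holds its last target. There are 200 camera calls.

### The job

The blue tea box near the front of the worktop has been left standing on one end, its lid facing right. With the fingertips or the outside of the fingers only, never taking it between them or lifting it, push its top over to the left so that it tips down onto its base with its lid upward, then gently push it along the worktop until its long side lies flush against the front of the wooden spice riser, not jutting past the riser's ends. Leave the spice jars, the mug, the flat tin and the corkscrew where they are.

Things in the scene. Friction and masses are not known exactly. Their poses are not given: they have to be found in the camera images.
- tea_packet: the rigid dark blue tea box, 113 x 66 x 74 mm (own y x, own x, own z), about 0.16 kg, loose. Origin: centre of its base face; own z points out of the lid (printed; the base is plain blue). At the start it stands on an end, 113 tall, own y up, the lid facing the robot's right (world -y, up to 0.42 rad off). A second tea box at the back wall plays no part
- packet_center (a point): centre of that tea box, 37 mm above its base along own z; axes as the body's. 56 mm above the worktop at the start, 37 when it lies on its base. Pushed near the top of the lid face, against own z, the box tips about the bottom edge of its base face and falls onto its base by itself after about 35 degrees; pushed low it slides
- riser: fixed light-wood step for spice jars, 360 mm long (own y), 80 deep (own x, away from the robot), deck 45 high, thin rail at the rear to 65. Turned up to 0.32 rad. Origin: centre of its underside; its flat upright front face is the plane x = -40 mm in its own frame. With the tea box lying flush, the box's centre is 73 mm before the origin along x
- spice_a: spice jar with a green cap, diameter 46, 106 tall, loose, standing on the riser's deck; origin at the centre of its underside, z up. A bystander: leave it alone
- spice_b: spice jar with a green cap, diameter 46, 106 tall, loose, standing on the riser's deck; origin at the centre of its underside, z up. A bystander: leave it alone
- spice_c: spice jar with a green cap, diameter 46, 106 tall, loose, standing on the riser's deck; origin at the centre of its underside, z up. A bystander: leave it alone
- mug: blue mug, diameter 82, 114 over the handle, 91 tall, loose, to the right of the work; origin at the centre of its underside, z up. Leave it alone
- tuna: flat tin, diameter 87, 40 tall, loose, to the left of the work; origin at the centre of its underside, z up. Leave it alone
- corkscrew: steel corkscrew lying on the worktop at the right, 107 x 144 x 34, loose; origin at the centre of its underside. Leave it alone
Things that resemble listed ones, but are neither listed nor needed, are in the scene too. Leave any green look-alike of the tea_packet alone.

How it is judged:
By the outcome, as a careful person would: the job done as asked, in the order asked, and still so for the second after the job is handed in, with the robot touching nothing.
It also fails if it takes over 54 s, if anything falls off the work surface, if the arm or the gripper's body presses on something with over 40 N, if the wrist force passes 120 N, or if a joint passes its speed limit or range.

## Working session

There is one attempt and no reset: what is moved stays moved. The work goes in short steps, Python scripts to look and compute and a shell command to move; the robot and the scene stay as the last step left them, time stands still between calls to the robot, and variables do not carry over. Pictures are saved under pics/ and viewed, at most 10 in all, crops included, and the job is handed in when it is done.

```bash
mkdir -p pics
cat > h.py <<'E'
import numpy as np, cv2
from rig import observe, read_camera, finish_job
def snap(n,f):
    c=read_camera(n); cv2.imwrite(f'pics/{f}.png',c['img'][:,:,::-1]); np.savez(f'pics/{f}.npz',**{k:np.array(c[k]) for k in('intrinsics','rvec','tvec')}); return c
def ray(f,uv,z):
    c=np.load(f'pics/{f}.npz'); R=cv2.Rodrigues(c['rvec'])[0]; t=c['tvec'].ravel()
    p=cv2.undistortPoints(np.array(uv,float).reshape(-1,1,2),c['intrinsics'],None).reshape(-1,2)
    d=np.c_[p,np.ones(len(p))]@R; o=-R.T@t
    return o+d*((z-o[2])/d[:,2])[:,None]
def proj(f,P):
    c=np.load(f'pics/{f}.npz'); return cv2.projectPoints(np.array(P,float).reshape(-1,1,3),c['rvec'],c['tvec'],c['intrinsics'],None)[0].reshape(-1,2)
E
python3 - <<'E'
from h import *
a=snap('scene','scene0')['img'];b=snap('side','side0')['img']
s=observe();print(s['t'],s['ee_pos'],s['eef_rot'],s['opening'])
cv2.imwrite('pics/s0big.png',cv2.resize(a,(800,600),interpolation=cv2.INTER_CUBIC)[:,:,::-1])
cv2.imwrite('pics/d0big.png',cv2.resize(b,(800,600),interpolation=cv2.INTER_CUBIC)[:,:,::-1])
E
```

```text
0.1 [ 179.94223251 -624.06630217  230.41625563] [[ 9.60845221e-01  2.77085130e-01 -5.40582376e-04]
 [ 2.77085641e-01 -9.60844001e-01  1.53409905e-03]
 [-9.43392983e-05 -1.62381936e-03 -9.99998677e-01]] 0.9993466186826387
```

View pics/s0big.png

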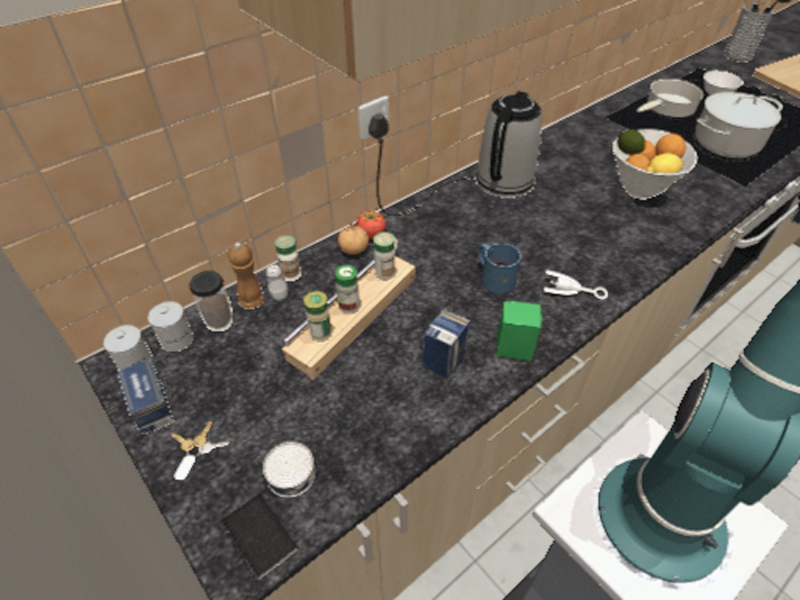

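View pics/d0big.png

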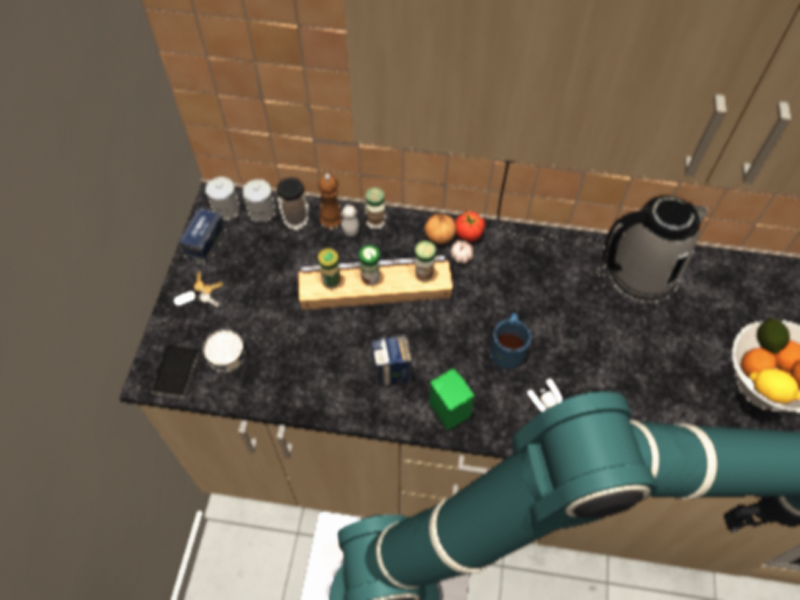

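The scene view shows the riser spanning (285,350)–(415,265), the box at (445,343) and the green look-alike at (520,330) just to its right. In the side view the riser is at (300–452, 260–307), the box at (392,360) and the green one at (452,398). I'll crop both views for corner pixels.

Run:
```python
import cv2
a=cv2.imread('pics/side0.png')[155:285,180:340]; cv2.imwrite('pics/c1.png',cv2.resize(a,None,fx=5,fy=4.6,interpolation=cv2.INTER_CUBIC)[:598])
a=cv2.imread('pics/scene0.png')[150:250,175:355]; b=cv2.resize(a,None,fx=4.4,fy=4.4,interpolation=cv2.INTER_CUBIC); cv2.imwrite('pics/c2.png',b); print(b.shape)
```

```text
(440, 792, 3)
```

View pics/c1.png

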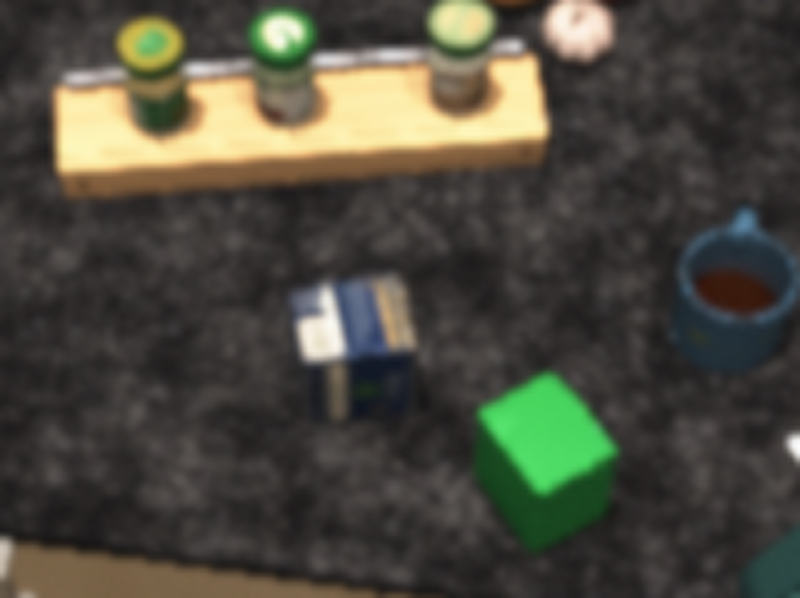

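View pics/c2.png

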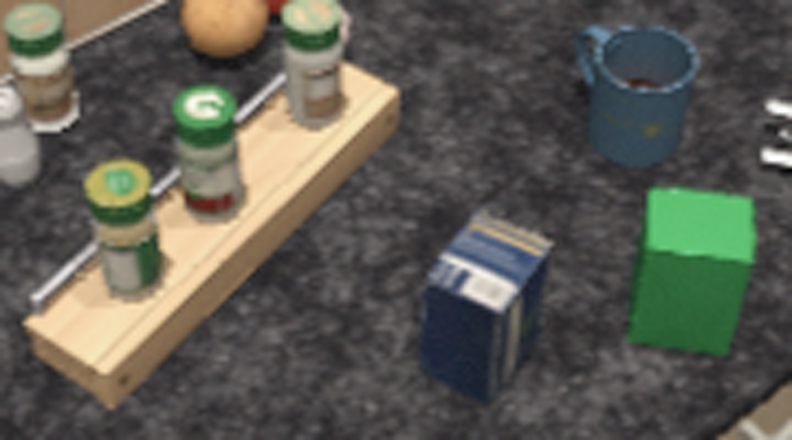

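Run:
```python
from h import *
np.set_printoptions(precision=0,suppress=True)
S=lambda L:[(180+u/5-.1,155+v/4.6-.1) for u,v in L]; C=lambda L:[(175+u/4.4,150+v/4.4) for u,v in L]
def sh(n,f,uv,z):
    P=ray(f,uv,z)[:,:2]; print(n,P.tolist().__repr__() if 0 else P.round().tolist(),'lens',np.linalg.norm(np.diff(P,axis=0),axis=1).round(), 'ang',[round(float(np.arctan2(*d[::-1])),3) for d in np.diff(P,axis=0)],'c',P.mean(0))
B1=S([(292,292),(400,277),(413,350),(305,362)]);B2=C([(428,268),(487,210),(552,243),(510,303)])
sh('box side','side0',B1,113); sh('box scene','scene0',B2,113)
sh('riser side','side0',S([(62,174),(546,135),(537,57),(57,90)]),45)
sh('riser scene','scene0',C([(108,375),(400,92),(345,60),(25,322)]),45)
sh('riser bot side','side0',S([(66,197),(546,163)]),0); sh('riser bot scene','scene0',C([(113,405),(398,122)]),0)
G=S([(478,412),(550,373),(617,450),(545,492)]);sh('green top side h115','side0',G,113)
sh('green bot','side0',S([(478,460),(537,548),(610,500)]),0)
sh('mug top','side0',S([(745,275)]),91);sh('tuna','side0',[(223/1.5625,350/1.5625)],40)
sh('jars','side0',S([(150,42),(283,35),(461,22)]),151)
```

```text
box side [[498.0, 105.0], [521.0, 35.0], [463.0, 17.0], [442.0, 86.0]] lens [74. 61. 72.] ang [-1.242, -2.846, 1.863] c [481.  61.]
box scene [[502.0, 103.0], [516.0, 35.0], [464.0, 21.0], [443.0, 80.0]] lens [70. 54. 63.] ang [-1.37, -2.873, 1.904] c [481.  60.]
riser side [[612.0, 298.0], [705.0, -47.0], [779.0, -31.0], [690.0, 319.0]] lens [357.  76. 362.] ang [-1.308, 0.211, 1.821] c [697. 135.]
riser scene [[612.0, 303.0], [700.0, -42.0], [759.0, -32.0], [690.0, 323.0]] lens [356.  60. 361.] ang [-1.321, 0.181, 1.764] c [690. 138.]
riser bot side [[618.0, 301.0], [707.0, -49.0]] lens [362.] ang [-1.322] c [662. 126.]
riser bot scene [[618.0, 301.0], [708.0, -48.0]] lens [360.] ang [-1.317] c [663. 126.]
green top side h115 [[421.0, -32.0], [459.0, -75.0], [406.0, -126.0], [367.0, -83.0]] lens [57. 73. 58.] ang [-0.844, -2.385, 2.317] c [413. -79.]
green bot [[435.0, -35.0], [371.0, -84.0], [417.0, -129.0]] lens [81. 65.] ang [-2.485, -0.775] c [408. -83.]
mug top [[573.0, -198.0]] lens [] ang [] c [ 573. -198.]
tuna [[461.0, 442.0]] lens [] ang [] c [461. 442.]
jars [[676.0, 237.0], [697.0, 146.0], [729.0, 23.0]] lens [ 94. 127.] ang [-1.341, -1.314] c [701. 135.]
```

Every measurement agrees with the given sizes.
- **Riser:** yaw is about 0.256, with the front-face centre at (660,126).
- **Box:** top centre is at (481,60), with its lid normal at about (0.29,-0.957).
- **Lid face:** its centre is at (492,26), and the tool's current yaw already suits it.

I'll close the fingers and approach high, to the right of the lid face.

```bash
python3 -m creep '[[[10,45,0,0],[22,50,0,0],[27,51,0,0],[27,51,0,0],[27,51,0,0],[27,51,0,0],[27,51,0,0],[27,51,0,0],[27,51,0,0],[27,51,0,0],[27,51,0,0],[27,45,0,0]]]' 1 20
```

```text
t: 1.6
ee_pos: [482.5, -23.7, 231.2]
eef_rot: [[0.961, 0.278, -0.0], [0.278, -0.961, -0.0], [-0.0, 0.0, -1.0]]
force: [0.7, -0.6, 0.2]
opening: 0.0
finger_force: 0.0
```

```bash
python3 -m creep '[[[12,4,0,0.02],[10,3,-30,0],[0,0,-40,0],[0,0,-36,0],[0,0,-16,0],[0,0,-6,0],[0,0,0,0]]]'
python3 - <<'E'
from h import *
a=snap('side','side1')['img'][155:285,180:340];b=snap('scene','scene1')['img'][140:250,240:370]
r=lambda i:cv2.resize(i,(400,400),interpolation=cv2.INTER_CUBIC)
cv2.imwrite('pics/m1.png',np.hstack([r(a),r(b)])[:,:,::-1])
E
```

```text
t: 2.48
ee_pos: [504.6, -18.8, 103.9]
eef_rot: [[0.955, 0.296, 0.001], [0.296, -0.955, -0.0], [0.001, 0.0, -1.0]]
force: [-0.1, -0.8, -0.2]
opening: 0.001
finger_force: 0.0
```

View pics/m1.png

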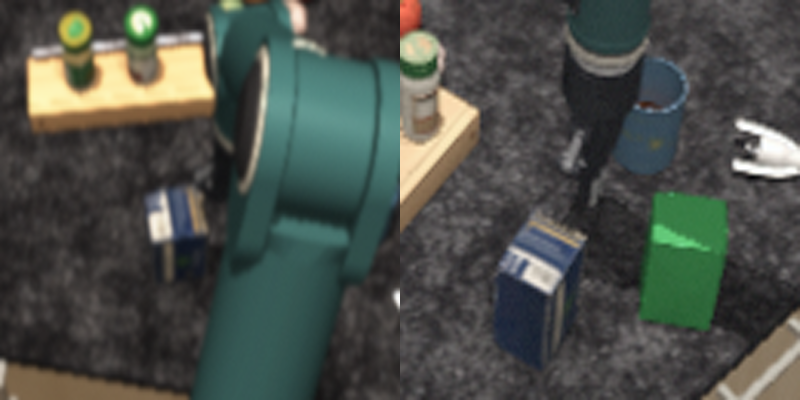

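The fingertips (right view, at (578,205)) stand clear of the lid face, right of the box, with the box and green one untouched. Now the tipping push to the left.

```bash
python3 -m creep '[[[-2,7,-2,0],[-2,7,0,0],[-1.5,5,0,0],[-1.5,5,0,0],[-1.5,5,0,0],[-1.5,5,0,0],[-1.5,5,0,0],[-1.5,5,0,0],[-1.5,5,0,0],[-1.5,5,0,0]]]'
python3 - <<'E'
from h import *
b=snap('scene','scene2')['img'][140:250,240:370];a=snap('side','side2')['img'][155:285,180:340]
r=lambda i:cv2.resize(i,(400,400),interpolation=cv2.INTER_CUBIC)
cv2.imwrite('pics/m2.png',np.hstack([r(a),r(b)])[:,:,::-1])
E
```

```text
t: 3.82
ee_pos: [488.0, 35.7, 101.3]
eef_rot: [[0.955, 0.296, 0.0], [0.296, -0.955, -0.0], [0.0, 0.0, -1.0]]
force: [0.7, -0.3, 1.3]
opening: -0.0
finger_force: 0.5
```

View pics/m2.png

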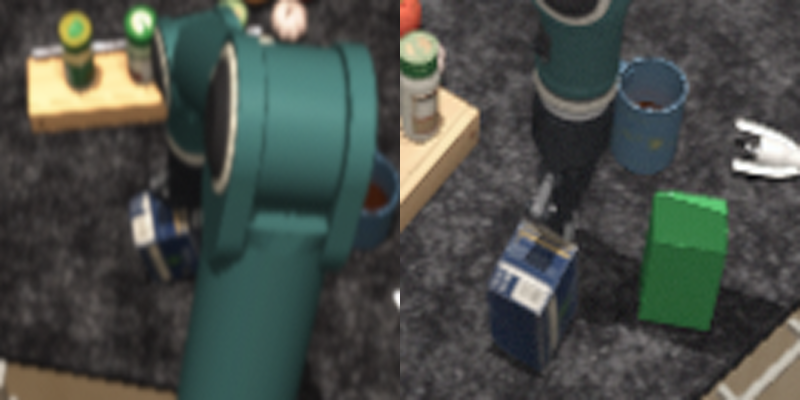

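The box is tipping about its left bottom edge: its top at (525,270) in the right view has moved left while its bottom corner at (540,370) stays put. I'll keep pushing.

```bash
python3 -m creep '[[[-1.5,5,0,0],[-1.5,5,0,0],[-1.5,5,0,0],[-1.5,5,0,0],[-1.5,5,0,0],[-1.5,5,0,0],[-1.5,5,0,0],[0,0,0,0]]]'
python3 - <<'E'
from h import *
b=snap('scene','scene3')['img'][140:250,240:370];a=snap('side','side3')['img'][155:285,180:340]
r=lambda i:cv2.resize(i,(400,400),interpolation=cv2.INTER_CUBIC)
cv2.imwrite('pics/m3.png',np.hstack([r(a),r(b)])[:,:,::-1])
E
```

```text
t: 4.92
ee_pos: [477.4, 71.0, 101.3]
eef_rot: [[0.955, 0.297, -0.0], [0.297, -0.955, 0.0], [-0.0, -0.0, -1.0]]
force: [0.1, -0.7, -0.1]
opening: -0.001
finger_force: 0.0
```

View pics/m3.png

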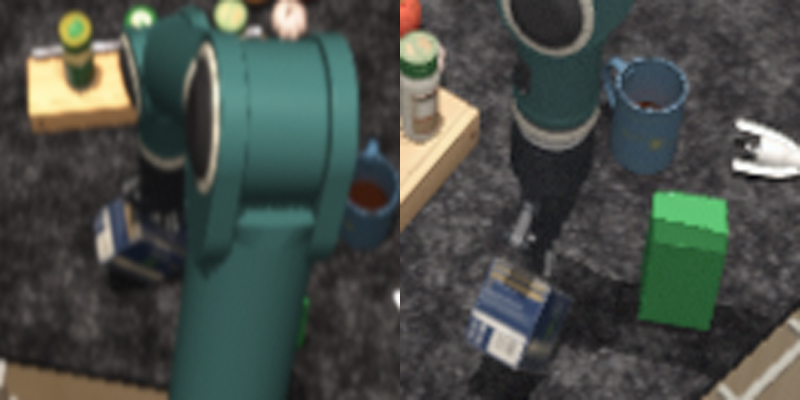

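The box is past balance and falling freely (no contact force). I'll let it settle, back off up and to the right, and measure it.

```bash
python3 -m creep '[[[0,0,0,0],[0,0,0,0],[2,-5,5,0],[5,-20,20,0],[5,-30,30,0],[5,-35,35,0],[5,-35,20,0],[0,-30,10,0],[0,0,0,0]]]'
python3 - <<'E'
from h import *
b=snap('scene','scene4')['img'][165:265,220:350];a=snap('side','side4')['img'][155:275,180:310]
r=lambda i:cv2.resize(i,(390,300) if 0 else None,fx=400/130,fy=400/130,interpolation=cv2.INTER_CUBIC)
c=np.zeros((120,130,3),np.uint8);c[:100]=b
o=np.hstack([r(a),r(c)]);cv2.imwrite('pics/m4.png',o[:,:,::-1]);print(o.shape)
E
```

```text
t: 6.15
ee_pos: [499.9, -87.8, 222.4]
eef_rot: [[0.957, 0.291, 0.002], [0.291, -0.957, -0.001], [0.001, 0.002, -1.0]]
force: [-0.5, 0.3, -0.4]
opening: 0.002
finger_force: 0.0
(369, 800, 3)
```

View pics/m4.png

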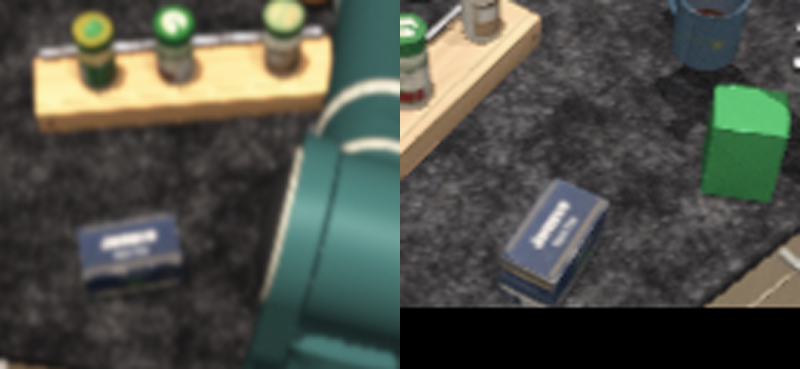

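The box lies on its base with the printed lid up: lid corners are at about (78,222), (172,215), (182,255), (88,265) in the left view and (500,250), (552,180), (607,207), (553,287) in the right. I'll work out its pose and the push.

Run:
```python
from h import *
k=130/400
S=ray('side4',[(180+u*k,155+v*k) for u,v in [(78,222),(172,215),(182,255),(88,265)]],74)[:,:2]
C=ray('scene4',[(220+u*k,165+v*k) for u,v in [(100,250),(152,180),(207,207),(153,287)]],74)[:,:2]
n=np.array([.967,.253]);t=np.array([-.253,.967])
for P in(S,C):
    print(P.round(),np.linalg.norm(np.diff(P,axis=0),axis=1).round(),P.mean(0).round())
    d=(P[0]-P[1])+(P[3]-P[2]); print('long ang',np.arctan2(d[1],d[0]),'target',1.827,'n,t',P.mean(0)@n,P.mean(0)@t)
print('riser n',np.array([660,126])@n,'t',np.array([660,126])@t)
```

```text
[[467. 215.]
 [492. 114.]
 [445.  94.]
 [417. 193.]] [105.  51. 104.] [455. 154.]
long ang 1.8296933211443198 target 1.827 n,t 478.95047694267043 33.82978732703727
[[461. 214.]
 [493. 121.]
 [433. 101.]
 [397. 202.]] [ 99.  63. 107.] [446. 160.]
long ang 1.9073008710820052 target 1.827 n,t 471.6905159158812 41.49173128743851
riser n 670.0980000000001 t -45.13799999999999
```

Centre is about (451,157), the long-side angle is about 1.85 (target 1.83), and it needs about 162 mm along the riser normal. I'll part-open the fingers to make a two-point pusher, parallel to the riser, and go to the robot side of the box.

```bash
python3 -m creep '[[[-15,36,0,-0.035],[-20,38,0,0],[-21,38,0,0],[-21,38,0,0],[-21,38,0,0],[-19,38,0,0],[0,0,-40,0],[0,0,-40,0],[0,0,0,0]]]' -0.3 20
```

```text
t: 7.38
ee_pos: [379.7, 141.8, 139.2]
eef_rot: [[0.964, 0.266, -0.007], [0.266, -0.964, -0.001], [-0.007, -0.001, -1.0]]
force: [-0.4, -0.4, 0.1]
opening: 0.649
finger_force: 0.0
```

```bash
python3 -m creep '[[[3,0,-30,0],[0,0,-30,0],[0,0,-25,0],[0,0,-15,0],[0,0,-8,0],[0,0,-3,0],[0,0,0,0]]]'
python3 - <<'E'
from h import *
b=snap('scene','scene5')['img'][165:285,220:350];a=snap('side','side5')['img'][155:275,180:310]
r=lambda i:cv2.resize(i,None,fx=400/130,fy=400/130,interpolation=cv2.INTER_CUBIC)
cv2.imwrite('pics/m5.png',np.hstack([r(a),r(b)])[:,:,::-1])
E
```

```text
t: 8.25
ee_pos: [386.0, 141.6, 30.7]
eef_rot: [[0.965, 0.263, 0.001], [0.263, -0.965, 0.0], [0.001, 0.0, -1.0]]
force: [-1.0, -0.2, 0.1]
opening: 0.649
finger_force: 0.0
```

View pics/m5.png

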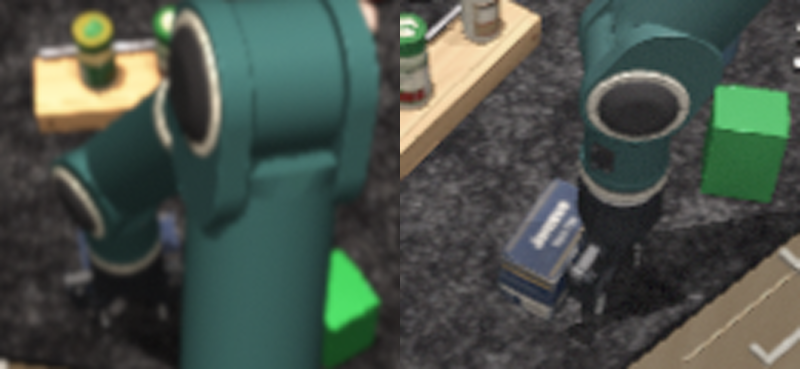

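The box is untouched, and both fingertips are down on its near long side with a small gap (right view, around (585,270)). I'll push gently along the riser normal (0.967,0.253).

```bash
python3 -m creep '[[[5,1.3,0,-0.01],[6.8,1.8,0,0],[6.8,1.8,0,0],[6.8,1.8,0,0],[6.8,1.8,0,0],[6.8,1.8,0,0],[6.8,1.8,0,0],[6.8,1.8,0,0],[6.8,1.8,0,0],[6.8,1.8,0,0],[6.8,1.8,0,0],[6.8,1.8,0,0]]]'; python3 -m creep '[[[6.8,1.8,0,0],[6.8,1.8,0,0],[6.8,1.8,0,0],[6.8,1.8,0,0],[6.8,1.8,0,0],[6.8,1.8,0,0],[6.8,1.8,0,0],[6.8,1.8,0,0],[6.8,1.8,0,0],[5,1.3,0,0],[0,0,0,0]]]'
python3 - <<'E'
from h import *
b=snap('scene','scene6')['img'][130:250,170:300];a=snap('side','side6')['img'][135:255,170:300]
r=lambda i:cv2.resize(i,None,fx=400/130,fy=400/130,interpolation=cv2.INTER_CUBIC)
cv2.imwrite('pics/m6.png',np.hstack([r(a),r(b)])[:,:,::-1])
p=observe()['ee_pos'];print('n',p[0]*.967+p[1]*.253)
E
```

```text
t: 9.85
ee_pos: [465.9, 162.6, 30.3]
eef_rot: [[0.967, 0.253, 0.0], [0.253, -0.967, -0.0], [0.0, 0.0, -1.0]]
force: [-1.2, -0.7, -0.7]
opening: 0.65
finger_force: 0.5
t: 11.22
ee_pos: [532.2, 180.2, 30.3]
eef_rot: [[0.968, 0.253, 0.001], [0.253, -0.968, 0.0], [0.001, -0.0, -1.0]]
force: [-0.6, 0.1, 0.3]
opening: 0.652
finger_force: 0.0
n 559.6228006394989
```

View pics/m6.png

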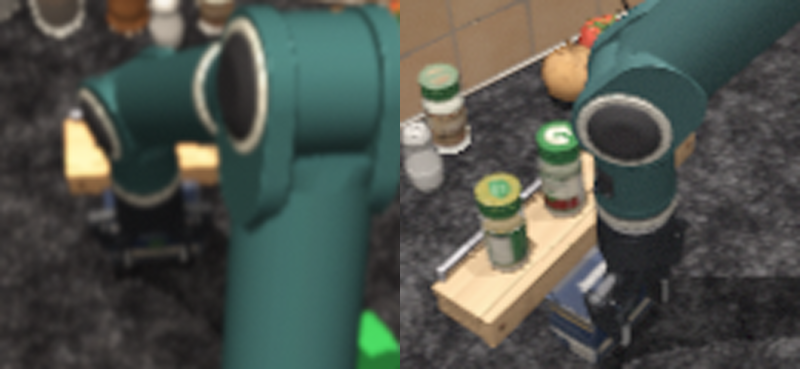

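The box is nearly at the riser (right view: a narrow gap left around (560,270)), and it moves squarely with the fingers. That was my last picture, so I'll finish on force and pixel measurements.

```bash
python3 -m creep '[[[3.9,1,0,0],[3.9,1,0,0],[3.9,1,0,0],[3.9,1,0,0],[3.9,1,0,0],[2.9,0.8,0,0],[0,0,0,0]]]'; python3 -m creep '[[[1.9,0.5,0,0],[1.9,0.5,0,0],[0,0,0,0]]]'
```

```text
t: 12.2
ee_pos: [554.4, 185.9, 30.3]
eef_rot: [[0.968, 0.253, 0.0], [0.253, -0.968, 0.0], [0.001, -0.0, -1.0]]
force: [0.2, -0.6, 0.8]
opening: 0.65
finger_force: 0.0
t: 12.58
ee_pos: [558.1, 186.9, 30.3]
eef_rot: [[0.967, 0.253, 0.0], [0.253, -0.967, 0.0], [0.0, -0.0, -1.0]]
force: [-0.8, 0.5, 0.0]
opening: 0.652
finger_force: 0.2
```

```bash
for i in 1; do python3 -m creep '[[[1.9,0.5,0,0],[1.9,0.5,0,0],[0,0,0,0]]]'; done; python3 -m creep '[[[1.9,0.5,0,0],[0,0,0,0]]]'
```

```text
t: 12.95
ee_pos: [561.9, 187.9, 30.3]
eef_rot: [[0.967, 0.253, 0.0], [0.253, -0.967, 0.0], [0.001, -0.0, -1.0]]
force: [-0.8, 0.2, -0.7]
opening: 0.645
finger_force: 0.1
t: 13.2
ee_pos: [563.7, 188.4, 30.3]
eef_rot: [[0.967, 0.253, 0.0], [0.253, -0.967, 0.0], [0.0, -0.0, -1.0]]
force: [-1.3, -0.2, -0.9]
opening: 0.654
finger_force: 0.2
```

```bash
python3 -m creep '[[[1.9,0.5,0,0],[0,0,0,0]]]' | grep -E 'ee_pos|force:'; python3 -m creep '[[[1.9,0.5,0,0],[0,0,0,0]]]'| grep -E 'ee_pos|force:'
```

```text
ee_pos: [565.6, 188.8, 30.3]
force: [-0.9, -0.5, 0.3]
finger_force: 0.2
ee_pos: [567.0, 189.3, 30.2]
force: [-3.2, -1.5, 2.1]
finger_force: 0.1
```

```bash
python3 -m creep '[[[1.5,0.4,0,0],[0,0,0,0],[0,0,0,0]]]' | grep -E 'ee_pos|force:'; python3 -c "
from h import *
for i in range(1): print(observe()['moment'],observe()['force'])"
```

```text
ee_pos: [567.0, 189.4, 30.0]
force: [-7.3, -1.9, 3.7]
finger_force: 0.0
[-0.36044761  1.19154325 -0.24287044] [-7.32275683 -1.91355487  3.70279041]
```

The box is firmly blocked, with the reaction straight along the riser normal (about 7.5 N). I'll back off and clear the view.

```bash
python3 -m creep '[[[-2.9,-0.8,0,0],[-5.8,-1.5,0,0],[-14.5,-3.8,0,0],[-22,-6,0,0],[-14.5,-3.8,0,0],[0,0,30,0],[0,0,50,0],[0,0,50,0],[0,0,40,0],[0,-25,10,0],[0,-40,0,0],[0,-50,0,0]]]' | grep ee_pos; python3 -m creep '[[[0,-50,0,0],[0,-50,0,0],[0,-40,0,0],[0,-20,0,0],[0,0,0,0]]]'| grep -E 'ee_pos|^force'
python3 - <<'E'
from h import *
n=np.array([.967,.253]);t=np.array([-.253,.967])
for f,cam in(('side7','side'),('scene7','scene')):
    im=snap(cam,f)['img']; hsv=cv2.cvtColor(im,cv2.COLOR_RGB2HSV)
    m=cv2.inRange(hsv,(100,90,25),(130,255,255))
    # restrict to expected region
    c=proj(f,[[605,135,40]]) ; c=proj(f,[[n[0]*637+t[0]*39,n[1]*637+t[1]*39,37]])[0].astype(int); w=np.zeros_like(m);cv2.circle(w,[int(v) for v in c],45,255,-1)
    m=cv2.morphologyEx(m&w,cv2.MORPH_CLOSE,np.ones((7,7)))
    cs=max(cv2.findContours(m,0,2)[0],key=cv2.contourArea)
    R=lambda nn,tt,z:[*(nn*n+tt*t),z]
    # fit box silhouette: n,t,yaw via IoU
    from scipy.optimize import minimize
    def sil(q):
        a=q[2];P=[]
        for sx in(-33,33):
            for sy in(-56.5,56.5):
                x=q[0]+sx*np.cos(a)-sy*np.sin(a);y=q[1]+sx*np.sin(a)+sy*np.cos(a)
                P+=[R(x,y,0),R(x,y,74)]
        h=cv2.convexHull((proj(f,P)*16).astype(np.int32)) ; k=np.zeros(m.shape,np.uint8); cv2.fillConvexPoly(k,h,255,cv2.LINE_AA,4); return k.astype(float)
    mm=np.zeros_like(m);cv2.drawContours(mm,[cv2.convexHull(cs)],-1,255,-1);mm=mm.astype(float)
    best=min((minimize(lambda q:np.abs(sil(q*s)-mm).sum()/255,np.array([637,t0,a0])/s,method='Nelder-Mead',options=dict(initial_simplex=np.array([[637,t0,a0],[627,t0,a0],[637,t0+15,a0],[637,t0,a0+.1]])/s)) for t0 in(25,40,50) for a0 in(-.03,.03) for s in[np.array([10,10,.1])]),key=lambda r:r.fun)
    print(cam,'n,t,dyaw vs riser',best.x*[10,10,.1],'err px',best.fun,'mask',mm.sum()/255)
E
```

```text
ee_pos: [508.9, 58.4, 210.7]
ee_pos: [508.6, -102.7, 210.2]
force: [0.6, -0.1, -0.3]
side n,t,dyaw vs riser [6.65888521e+02 4.80738880e+01 1.11878101e-01] err px 861.4862745098039 mask 28.0
scene n,t,dyaw vs riser [660.8737232   18.05632756   0.778798  ] err px 827.2705882352941 mask 105.0
```

The colour mask failed; I'll use the difference from the start images instead. It also shows whether the bystanders moved.

```bash
cat > fit.py <<'E'
from h import *
from scipy.optimize import minimize
n=np.array([.967,.253]);t=np.array([-.253,.967]);s=np.array([10,10,.1])
for f,f0 in(('side7','side0'),('scene7','scene0')):
    A,B=[cv2.imread(f'pics/{k}.png') for k in(f,f0)]
    D=cv2.absdiff(A,B).max(2); hsv=cv2.cvtColor(A,cv2.COLOR_BGR2HSV)
    c=proj(f,[[*(637*n+37*t),37]])[0]; w=np.zeros_like(D);cv2.circle(w,[int(v) for v in c],42,255,-1)
    m=((D>25)&(w>0)).astype(np.uint8)*255
    m=cv2.morphologyEx(cv2.morphologyEx(m,cv2.MORPH_CLOSE,np.ones((5,5))),cv2.MORPH_OPEN,np.ones((3,3)))
    cs=max(cv2.findContours(m,0,2)[0],key=cv2.contourArea); mm=np.zeros_like(m);cv2.drawContours(mm,[cs],-1,255,-1);mm=mm.astype(float)
    def hull(q):
        P=[]
        for sx in(-33,33):
            for sy in(-56.5,56.5):
                x=q[0]+sx*np.cos(q[2])-sy*np.sin(q[2]);y=q[1]+sx*np.sin(q[2])+sy*np.cos(q[2])
                P+=[[*(x*n+y*t),z] for z in(0,74)]
        return cv2.convexHull((proj(f,P)*16).astype(np.int32))
    def sil(q):
        k=np.zeros(m.shape,np.uint8);cv2.fillConvexPoly(k,hull(q),255,cv2.LINE_AA,4);return k.astype(float)
    best=min((minimize(lambda q:np.abs(sil(q*s)-mm).sum()/255,np.array([637,t0,a0])/s,method='Nelder-Mead',options=dict(initial_simplex=np.array([[637,t0,a0],[627,t0,a0],[637,t0+15,a0],[637,t0,a0+.1]])/s)) for t0 in(25,40,50) for a0 in(-.03,.03)),key=lambda r:r.fun)
    print(f,'n,t,dyaw',(best.x*s).round(3),'err',best.fun.round(),'of',mm.sum()/255)
    for nm,P,r in[('a',(676,237,98),10),('b',(697,146,98),10),('c',(729,23,98),10),('mug',(573,-198,60),16),('tuna',(461,442,30),14),('green',(413,-79,60),12)]:
        u,v=proj(f,[P])[0].astype(int); print(nm,'mean diff',D[v-r:v+r,u-r:u+r].mean().round(1),end='; ')
    print()
E
python3 fit.py
```

```text
side7 n,t,dyaw [6.40426e+02 3.85840e+01 1.50000e-02] err 232.0 of 664.0
a mean diff 0.8; b mean diff 0.8; c mean diff 0.8; mug mean diff 78.3; tuna mean diff 0.6; green mean diff 98.3; 
scene7 n,t,dyaw [6.4086e+02 3.4368e+01 1.4900e-01] err 195.0 of 976.0
a mean diff 3.2; b mean diff 3.3; c mean diff 3.3; mug mean diff 9.0; tuna mean diff 3.3; green mean diff 3.7;
```

The jars, the tin and the green box are unchanged. The dark-on-dark silhouette is too noisy for yaw, so I'll check flushness from the sharp wood/lid boundary instead, which is the far lid edge at z = 74.

Run:
```python
from h import *
n=np.array([.967,.253]);t=np.array([-.253,.967])
for f in('side7','scene7'):
    A=cv2.imread(f'pics/{f}.png').astype(float); out=[]
    L=cv2.GaussianBlur(A[:,:,2],(0,0),.6)  # red: wood bright, lid dark
    for tt in range(-30,110,10):
        ns=np.arange(640,720,.5); P=np.array([[*(k*n+tt*t),74] for k in ns]); uv=proj(f,P).astype(np.float32)
        r=cv2.remap(L.astype(np.float32),uv[:,0].copy(),uv[:,1].copy(),1).ravel()
        i=np.argmax(np.diff(r)); out.append((tt,float(ns[i]),int(r[max(i-8,0)]),int(r[min(i+8,len(r)-1)])))
    print(f,out)
A=cv2.imread('pics/scene7.png');B=cv2.imread('pics/scene0.png');D=cv2.absdiff(A,B).max(2)
ub=proj('scene0',[(573,-198,0),(573,-198,91)]).round();print('mug px',ub)
u,v=ub[0].astype(int);print(D[v-30:v+8:4,u-16:u+20:4])
```

```text
side7 [(-30, 653.5, 177, 244), (-20, 651.0, 127, 206), (-10, 664.0, 122, 215), (0, 664.0, 110, 205), (10, 665.0, 125, 215), (20, 664.0, 119, 209), (30, 667.0, 149, 234), (40, 663.5, 121, 204), (50, 663.5, 122, 201), (60, 664.5, 127, 194), (70, 662.5, 109, 200), (80, 663.0, 109, 201), (90, 662.5, 163, 213), (100, 650.0, 145, 226)]
scene7 [(-30, 654.5, 147, 235), (-20, 655.0, 149, 229), (-10, 668.5, 145, 211), (0, 667.5, 134, 226), (10, 667.5, 136, 230), (20, 667.5, 141, 232), (30, 668.5, 142, 239), (40, 666.5, 128, 218), (50, 667.5, 136, 236), (60, 666.0, 129, 225), (70, 666.0, 129, 214), (80, 665.5, 127, 211), (90, 667.0, 117, 226), (100, 656.0, 76, 183)]
mug px [[319. 180.]
 [323. 162.]]
[[ 1  4 10 40 44 20 34 14  3]
 [ 5  8 10 49 46  7  5  3  3]
 [ 2  5  4 47 25  4  2  5  5]
 [ 1  3  3  9 25  1  2  2  4]
 [ 3  2  1  2  3  3  4  1  2]
 [ 1  2  2  3 21 38 30  6  4]
 [ 2  3  1  8  7  6  5  2  1]
 [ 5  2  3  7  7  5  3  1  1]
 [ 1  5  8  7  8  3  3  2  3]
 [ 2  5 32  6  5  3 21 34  1]]
```

The box's far lid edge runs parallel to the riser front within about 1–2 mm. The box spans t of about -18 to 95, against riser ends at -225 and 135. The mug's outline is unchanged, and the arm is clear. I'm handing in.

```bash
python3 -c "
from rig import finish_job,observe
print(observe()['t']); print(finish_job())"
```

```text
16.3
the job is handed in; nothing more can be done
None
```

The tea box was tipped onto its base with its lid up and pushed flush (to within about 1–2 mm) against the riser front, about 40 mm inside its nearer end; the jars, mug and tin appear unmoved, the corkscrew was not checked, and the job was handed in at 16.3 s.

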